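# Close and lock the pressure cooker

### The job

Close the pressure cooker: raise the clamp lever (the hinged bail) on its lid, set the lid on the pan with the lever pointing midway between the pan's two handles and push it fully home on the rim, then press the lever down flat until it locks and let go. Do it by feel: push firmly, but never drop the lid or lean on the cooker with all your force, do not force the lever while the lid is not home, do not shove the pan about, and leave the other things on the worktop alone.

Things in the scene. Friction and masses are not known exactly. Their poses are not given: they have to be found in the camera images.
- cooker: Pan of a small stainless pressure cooker, open at the top, standing loose on the worktop, about 2.4 kg. Origin: centre of its underside, z up. 96 mm high, body 156 mm across, mouth 150 mm across inside. Round the mouth runs a rim flange 172 mm across and 5 mm thick (z 91 to 96); the space under the flange is free except at the two handles.
- cooker_rim (a point): Centre of the flat top of the pan's rim flange, 96 mm above the pan's underside, axes as cooker. The lid's seat lands here.
- cooker_handle (a point): Middle of the pan's +y handle, 109 mm from the pan's axis, 77 mm above its underside, axes as cooker. The two black loop handles stick out on the pan's +y and -y sides to 127 mm from its axis, each 60 mm wide along x, z 65 to 87.
- lid: Steel lid of the cooker, about 0.9 kg, at first standing on the worktop. Origin: centre of its underside, z up. Plate 177 mm across, z 14 to 26 (mm). A steel bar 24 mm wide runs across it along x, top at z 31.5. Below the plate is a round spigot, above it the grip block, the lever (towards -x) and, at (44, 44), a black regulator 26 mm across up to z 46.
- lid_seat (a point): Centre of the underside of the lid's plate, 14 mm above the lid's origin, axes as lid. It meets cooker_rim when the lid is home; this plate landing on the steel rim is a hard stop.
- lid_spigot (a point): Centre of the spigot's lower face (= the lid's origin). Spigot 147.6 mm across (lowest 3 mm: 144.8), 14 mm deep: 1.2 mm play all round in the mouth. Its grey sealing ring rubs on the mouth, so the lid does not drop home: it stays 3 to 6 mm high until pushed level, at its middle, with 15 to 20 N besides its weight, right down until the plate meets the rim; there it stays.
- lid_grip (a point): Middle of the black grip block in the lid's centre, 52 mm above the lid's origin, axes as lid. The block is 44 mm long (x), 30 mm wide (y), z 30 to 66. A good TCP point for grasping the lid from above, fingers closing along y (fingertips then end at z 33, clear of the plate).
- clamp_tip (a point): Inner edge of the -x clamp's foot. Steel clamps (foot 36 mm wide, stem 22, z 4 to 30) hang at both ends of the bar, driven by the lever: locked, the feet reach in to 81 mm from the axis (backs at 96 mm); raised, both stand 8.5 mm further out and pass the flange. They slide in under it only if the lid is home to 1 mm and they are clear of the handles; else they jam and the lever stops near 0.7 rad.
- lever (a joint): Angle of the clamp lever, a U-shaped bail (rad): 0 locked, flat along the lid's -x; 1.25 fully raised. On a stiff cam helped upwards by a spring: it stays wherever it is left. Raising it takes 1 to 2 N at its cross-bar (over 4 N, or a jerk, tips the lid); pressing it down takes 10 to 11 N at the cross-bar square to the lever, all the way until it lies flat on its stop.
- lever_hinge (a point): Middle of the lever's hinge axis (parallel to the lid's y), at (-32, 0, 42) mm in the lid's frame, axes as lid. The hinge block under it ends at x -39.
- lever_bar (a point): Middle of the lever's black round cross-bar, 12 mm thick, 44 mm long (along the lid's y), 56 mm from the hinge; moves with the lever. Two steel arms, 6 mm wide, at y +-22 join it to the hinge, the U between is open. Flat, the bar lies 42 mm above the lid's origin, 4.5 mm above the steel bar. Pinch it lightly across (fingers along the lid's x): it then turns between the fingers.
- worktop_left: The worktop that everything stands on, its top at z = 0. Pan and lid together rest on it with 32 N; the cooker leans on it all the harder the harder it is pushed (100 N in all is too much).
- pepper_mill: Bystander: turned dark wooden pepper mill, 58 mm across, 150 mm tall; origin at its foot.
- spice_jar: Bystander: small glass spice jar with black cap, 41 mm across, 105 mm tall; origin at its foot.
- kitchen_timer: Bystander: round kitchen timer, 68 mm across, 54 mm high; origin at its foot.
- mug: Bystander: small white espresso mug, 62x92x51 mm with its handle; origin at its foot.
- honey_jar: Bystander: jar with a screw lid, 65 mm across, 100 mm tall; origin at its foot.

How it is judged:
On the way, in this order (a step that is already met when the one before it is completed fails the run):
1. the clamp lever of the lid is raised while the lid is off the pan (value of joint lever above 1 rad and distance between lid_seat and cooker_rim above 0.03 m), for 0.2 s.
2. the lid is fully home on the rim, with its lever still raised (z of lid_seat in the frame of cooker_rim between -0.003 and 0.002 m and horizontal distance between lid_seat and cooker_rim below 0.003 m and angle between the z axis of lid and the z axis of cooker, either way round below 0.025 rad and value of joint lever above 1 rad), for 0.2 s.
At the end, for the whole second after the job is handed in: The lid is home on the pan (seat within 2 mm of the rim in height, 3 mm sideways, level with it to 0.025 rad), its lever shut to less than 0.03 rad and pointing within 0.35 rad of midway between the handles; the cooker stands upright on the worktop, all at rest (z of lid_seat in the frame of cooker_rim between -0.003 and 0.002 m and horizontal distance between lid_seat and cooker_rim below 0.003 m and angle between the z axis of lid and the z axis of cooker, either way round below 0.025 rad and value of joint lever below 0.03 rad and angle between the x axis of lid and the x axis of cooker, either way round below 0.35 rad and angle between cooker's own z axis and vertical below 0.03 rad and height (world z) of cooker below 0.005 m and linear speed of each of lid, cooker below 0.01 m/s); the robot touches nothing.
It fails at once if the cooker is leaned on: more than 100 N between pan and worktop, of which 32 N is the weight of pan and lid (contact force between cooker and worktop_left above 100 N).
It fails at once if lid and pan are forced together: more than 170 N of contact force in all (clamps jammed against the rim, lid wedged askew or dropped) (contact force between lid and cooker above 170 N).
It fails at once if the lid is dropped (falls free, faster than 0.4 m/s, untouched by the fingers) (linear speed of lid above 0.4 m/s and contact force between the fingers and lid below 0.1 N).
It fails at once if the pan is shoved more than 40 mm or tipped (distance of cooker from where it was at the start of the episode above 0.04 m or angle between cooker's own z axis and vertical above 0.12 rad).
It fails at once if a bystander is moved more than 20 mm or knocked over (distance of any of pepper_mill, spice_jar, kitchen_timer, mug, honey_jar from where it was at the start of the episode above 0.02 m or angle between any of pepper_mill, spice_jar, kitchen_timer, mug, honey_jar's own z axis and vertical above 0.3 rad).
It also fails if it takes over 72 s, if anything falls off the work surface, if the arm or the gripper's body presses on something with over 40 N, if the wrist force passes 120 N, or if a joint passes its speed limit or range.

### The arm

A 7-joint arm with a two-finger parallel gripper is mounted at the origin on a cart in front of the work surface, level with it; the furniture and walls round the work are solid. World frame = base frame: x ahead of the robot, y to its left, z up, the work surface at z = 0. Lengths are in m, angles in rad, forces in N, time in s.
With the tool pointing down it reaches from about 0.425 to 0.875 m from the base axis. Payload 4.7 kg.
Tool frame: the origin (TCP) lies between the finger pads, 19 mm behind the fingertips; this is the grasp point; z points along the fingers, y is the line along which they close (so a half turn about z gives the same grasp; the last joint's range is limited). The gripper opens to 87 mm and grips with 3 to 60 N. Pads are 19 mm wide; open, the fingers measure 117 mm over their backs; the gripper's body (75 mm by 190 mm) begins 51 mm behind the grasp point.
Start: joints at [1.356, 0.321, -0.07, 1.45, 0.023, 1.371, -0.057], TCP at [0.147, -0.633, 0.241] pointing down, gripper open.
Joint ranges: [-2.86, 2.86], [-0.3, 2.09], [-1.38, 1.24], [0.06, 2.45], [-1.56, 4.7], [0.09, 2.05], [-2.69, 2.69]. Speed limits (rad/s): [2.57, 2.57, 3.14, 3.14, 3.14, 3.14, 3.14].

### API

Orientations are given as a rotation vector (axis times angle).
In Python, from bench import ctrl gives the robot as it stands. The module is installed in compiled form; this text tells all that it offers.
- The arm moves only by the shell command python3 -m handwheel 'ROWS' [FORCE]. ROWS is JSON, a list of rows, each a list of 7 numbers: the finger opening in m, from 0 to 0.087, then the shift along the tool's x, y, z in m, then the turn, a rotation vector about the tool's x, y, z in degrees. A call has 1 to 12 rows; each row shifts and turns the commanded pose from where the row before left it, along the tool's axes as they then stand; what a row does not reach is not made up. A row lasts 1/8 s, in which the tool goes at most 62.5 mm and 10.7 degrees, less where a joint would pass 70% of its speed; a pose out of reach is approached as far as the arm can. A call is refused whole if a number of a shift passes 0.0625 or a number of a turn 10.7, either way. A call with a gripper value outside its range is refused whole. The fingers move at their own pace and stop on an object; FORCE is the grip in N (left out, the last holds). Time passes only in rows, so rows that do not move let the fingers close. It gives the time, the measured TCP pose, the force, the opening and the grip force at its end, in the units of the state.
- ctrl.get_state(): the state, without advancing time (a new reading comes with each control period).
- ctrl.get_image(name): name is "scene" or "top"; returns (picture, depth): 384x512x3 uint8, blue, green, red; 384x512 float32, m along the optical axis (not along the pixel's ray), 0 where there is no reading.
- ctrl.camera_info(name): a dict with "intrinsics" (3x3 intrinsics, pixels), "D" ([k1, k2, p1, p2, k3] as OpenCV has them; the pictures are not rectified), "R" (3x3) and "t" (3): a world point X has camera coordinates R X + t. Camera axes: x right, y down, z forward; pixel columns grow to the right and rows downward; lengths in m; the calibration is good to about 2 mm. A picture is of the moment at which its call begins. camera_info takes no time and is no camera call.
- ctrl.close_job(): hands the job in; it is judged then, once.
The state is a dict: "time": time; "joint_positions": joint angles; "qd": joint speeds; "joint_torque": joint torques, N m; "position": TCP position; "tool_rot": TCP orientation; "ft_force": force on the tool from outside, world axes, zero at the start; "torque": the same for the moment, N m; "grip_width": opening from 0.0 (shut) to 1.0 (fully open); "grip_force": force on a finger pad.
Only numpy, scipy, OpenCV 4.12 (cv2) and the standard library are available. Lean on these libraries where they do the work, as an engineer would, in place of code of your own. Each camera call takes 0.05 s, during which the arm holds its last target. There are 200 camera calls.

## Working session

There is one attempt and no reset: what is moved stays moved. The work goes in short steps, Python scripts to look and compute and a shell command to move; the robot and the scene stay as the last step left them, time stands still between calls to the robot, and variables do not carry over. Pictures are saved under pics/ and viewed, at most 10 in all, crops included, and the job is handed in when it is done.

```bash
ls; mkdir -p pics; python3 - <<'E'
from bench import ctrl
import cv2,numpy as np
np.set_printoptions(precision=4,suppress=True)
for n in("scene","top"):
    im,d=ctrl.get_image(n); cv2.imwrite(f"pics/{n}0.png",im); np.save(f"pics/{n}0.npy",d)
    print(n,{k:np.array(v) for k,v in ctrl.camera_info(n).items()})
print(ctrl.get_state())
E
```

```text
pics
scene {'intrinsics': array([[392.5774,   0.    , 252.0074],
       [  0.    , 392.5774, 186.769 ],
       [  0.    ,   0.    ,   1.    ]]), 'D': array([-0.0875,  0.    ,  0.    ,  0.    ,  0.    ]), 'R': array([[-0.6734, -0.7392,  0.0108],
       [-0.5002,  0.4448, -0.743 ],
       [ 0.5444, -0.5057, -0.6692]]), 't': array([0.3921, 0.3578, 0.8638])}
top {'intrinsics': array([[378.3142,   0.    , 263.1426],
       [  0.    , 378.3142, 187.9362],
       [  0.    ,   0.    ,   1.    ]]), 'D': array([-0.1072,  0.    ,  0.    ,  0.    ,  0.    ]), 'R': array([[ 0.0078, -1.    ,  0.0041],
       [-0.9936, -0.0082, -0.1123],
       [ 0.1123, -0.0032, -0.9937]]), 't': array([-0.0464,  0.6112,  1.1285])}
{'time': 0.1, 'joint_positions': array([ 1.3561,  0.3218, -0.0701,  1.4516,  0.0226,  1.3708, -0.0569]), 'qd': array([-0.    , -0.0023, -0.0013, -0.0024, -0.0011,  0.0006,  0.0002]), 'joint_torque': array([  0.0008, -49.2571,  -0.4058, -31.3399,  -0.0643,   0.0395,
         0.0001]), 'position': array([ 0.1473, -0.6326,  0.2402]), 'tool_rot': array([-3.1193, -0.3584,  0.0004]), 'ft_force': array([-0.5131, -0.564 , -0.7227]), 'torque': array([ 0.0033, -0.0373,  0.0117]), 'grip_force': 0.0, 'grip_width': 0.9999948021299646}
```

View pics/scene0.png

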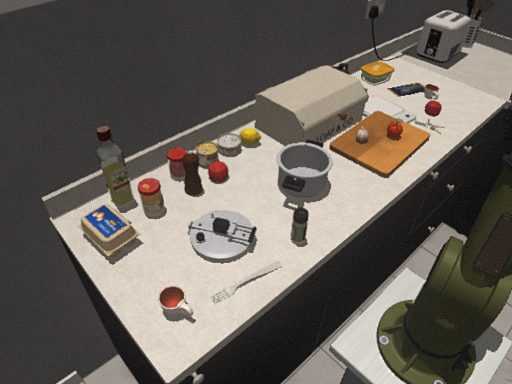

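View pics/top0.png

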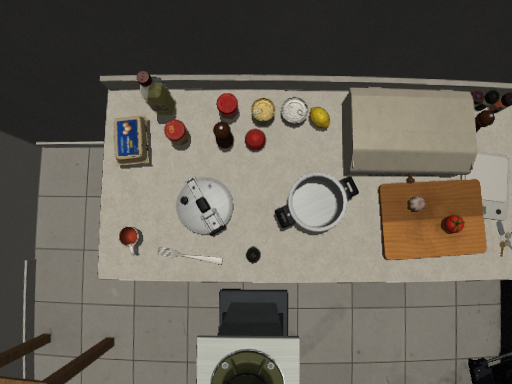

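The scene shows the lid at about (222,235), the pan at (304,170), and the spice jar at (300,222). In the top view the lid is at about (205,206), the pan at (317,203) with handles at (285,217) and (348,188), and the spice jar at (253,255). Next I'll zoom in on the lid and pan.

```bash
cat > h.py <<'E'
import cv2,numpy as np
from bench import ctrl
np.set_printoptions(precision=4,suppress=True)
C={n:{k:np.array(v) for k,v in ctrl.camera_info(n).items()} for n in("scene","top")}
def ray(n,px):
    c=C[n]; u=cv2.undistortPoints(np.array(px,float).reshape(-1,1,2),c["intrinsics"],c["D"])[:,0]
    d=np.c_[u,np.ones(len(u))]@c["R"]; return -c["R"].T@c["t"],d
def onz(n,px,z):
    o,d=ray(n,px); return o+d*((z-o[2])/d[:,2])[:,None]
def tri(ps,pt):
    "pixels in scene, top -> midpoint, gap"
    o1,d1=ray("scene",[ps]);o2,d2=ray("top",[pt]);d1,d2=d1[0],d2[0]
    s=np.linalg.lstsq(np.c_[d1,-d2],o2-o1,rcond=None)[0]
    a,b=o1+s[0]*d1,o2+s[1]*d2; return (a+b)/2,np.linalg.norm(a-b)
def pts(n,px,depth):
    "pixels with depth -> world"
    c=C[n]; px=np.array(px); u=cv2.undistortPoints(px.astype(float).reshape(-1,1,2),c["intrinsics"],c["D"])[:,0]
    z=depth[px[:,1].astype(int),px[:,0].astype(int)]
    return (np.c_[u,np.ones(len(u))]*z[:,None]-c["t"])@c["R"]
def proj(n,X):
    c=C[n]; return cv2.projectPoints(np.array(X,float).reshape(-1,1,3),cv2.Rodrigues(c["R"])[0],c["t"],c["intrinsics"],c["D"])[0][:,0]
def crop(n,im,x0,y0,x1,y1,f,name):
    cv2.imwrite("pics/"+name,cv2.resize(im[y0:y1,x0:x1],None,fx=f,fy=f,interpolation=cv2.INTER_CUBIC))
E
python3 - <<'E'
from h import *
t=cv2.imread("pics/top0.png");s=cv2.imread("pics/scene0.png")
a=cv2.resize(t[165:255,165:365],None,fx=4,fy=4,interpolation=cv2.INTER_CUBIC)
b=cv2.resize(s[195:255,170:320],None,fx=4,fy=4,interpolation=cv2.INTER_CUBIC)
c=np.zeros((600,800,3),np.uint8);c[:360]=a;c[360:600,:600]=b;cv2.imwrite("pics/c0.png",c)
for n in("top","scene"):
    d=np.load(f"pics/{n}0.npy")
    print(n,(d>0).mean())
    v,u=np.mgrid[0:384,0:512]; m=d>0
    P=pts(n,np.c_[u[m],v[m]],d)
    box=(P[:,0]>.4)&(P[:,0]<.75)&(P[:,1]>-.3)&(P[:,1]<.3)
    for lo,hi in((-.01,.01),(.02,.035),(.085,.105)):
        q=P[box&(P[:,2]>lo)&(P[:,2]<hi)];print(lo,len(q),np.median(q,0),q.min(0),q.max(0))
for nm,px in(("spice",(253,255)),("pepper",(223,135)),("honey",(175,131))): print(nm,onz("top",[px],.1)[0])
E
```

```text
top 0.9959564208984375
-0.01 16266 [ 0.58   -0.0151  0.0001] [ 0.4    -0.3    -0.0094] [0.75 0.3  0.01]
0.02 2101 [0.5666 0.1363 0.0246] [ 0.4191 -0.2994  0.02  ] [0.7491 0.2404 0.035 ]
0.085 1040 [ 0.5564 -0.1834  0.0946] [ 0.4001 -0.2999  0.085 ] [0.7489 0.2396 0.105 ]
scene 0.9960123697916666
-0.01 12509 [0.5446 0.0489 0.0008] [ 0.4    -0.2998 -0.0055] [0.75 0.3  0.01]
0.02 2309 [0.5533 0.1448 0.0252] [ 0.4006 -0.2981  0.02  ] [0.75   0.2398 0.035 ]
0.085 971 [ 0.5649 -0.1728  0.0955] [ 0.4    -0.2997  0.085 ] [0.75   0.2418 0.105 ]
spice [ 0.4114 -0.0138  0.1   ]
pepper [0.7606 0.0786 0.1   ]
honey [0.7723 0.2221 0.1   ]
```

View pics/c0.png

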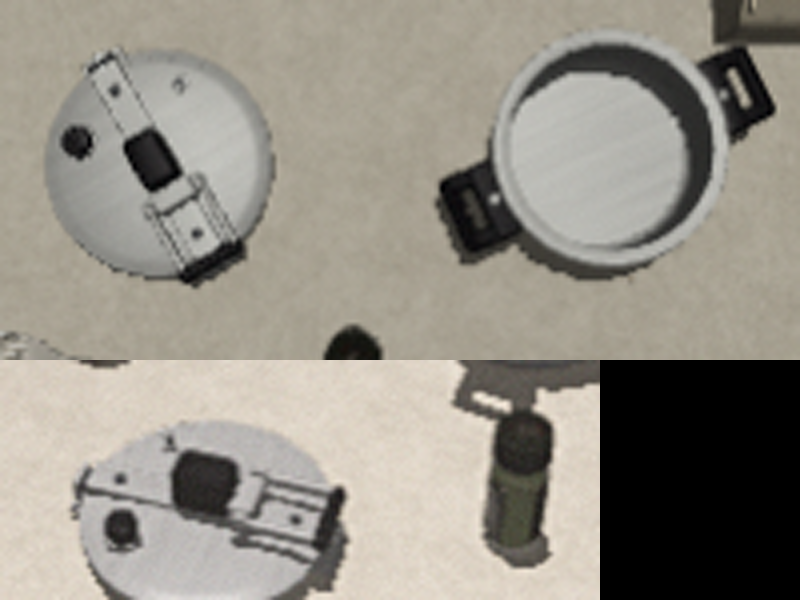

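The crop shows the lid with its black grip at crop (152,158), which is full-image (203,204). The lever cross-bar is at (212,262), or (218,230), and the regulator at (77,141), so the lever points towards the robot and slightly to its right. The pan rim is centred near (612,147), or (318,202), with handles at crop (480,212) and (738,92).

```bash
cat > meas.py <<'E'
from h import *
def circ(q):
    A=np.c_[2*q[:,:2],np.ones(len(q))];s=np.linalg.lstsq(A,(q[:,:2]**2).sum(1),rcond=None)[0]
    return s[:2],np.sqrt(s[2]+s[:2]@s[:2])
def cloud(n,im,d):
    v,u=np.mgrid[0:384,0:512];m=d>0
    return pts(n,np.c_[u[m],v[m]],d),im[m].astype(int),np.c_[u[m],v[m]]
def near(P,c,r): return np.hypot(P[:,0]-c[0],P[:,1]-c[1])<r
def measure(load=None):
    out={}
    for n in("top","scene"):
        if load: im,d=cv2.imread(f"pics/{n}{load}.png"),np.load(f"pics/{n}{load}.npy")
        else: im,d=ctrl.get_image(n)
        out[n]=(im,)+cloud(n,im,d)
    return out
E
python3 - <<'E'
from meas import *
S=measure("0")
g={}
for n,(im,P,c,px) in S.items():
    k=near(P,(.57,.13),.13); dark=c.max(1)<75
    pl=P[k&(P[:,2]>.02)&(P[:,2]<.03)]
    (x,y),r=cv2.minEnclosingCircle(pl[:,:2].astype(np.float32));print(n,"plate",x,y,r,np.median(pl[:,2]))
    for nm,zl,zh in(("grip",.058,.075),("barish",.042,.056)):
        m=k&dark&(P[:,2]>zl)&(P[:,2]<zh); q=P[m]
        lab=None
        mk=np.zeros((384,512),np.uint8);mk[px[m][:,1],px[m][:,0]]=1
        N,L,st,ce=cv2.connectedComponentsWithStats(mk,connectivity=8)
        for i in range(1,N):
            if st[i,4]>5:
                w=L[px[:,1],px[:,0]]==i
                print(" ",nm,st[i,4],"px",ce[i],"mean",P[w].mean(0),"minrect",cv2.minAreaRect(P[w][:,:2].astype(np.float32)))
    k=near(P,(.56,-.16),.17)
    rim=P[k&(P[:,2]>.09)&(P[:,2]<.102)&(c.min(1)>60)]
    print(" rim",circ(rim),cv2.minEnclosingCircle(rim[:,:2].astype(np.float32)),np.median(rim[:,2]),len(rim))
    m=k&dark&(P[:,2]>.075)&(P[:,2]<.095)
    mk=np.zeros((384,512),np.uint8);mk[px[m][:,1],px[m][:,0]]=1
    N,L,st,ce=cv2.connectedComponentsWithStats(mk,connectivity=8)
    for i in range(1,N):
        if st[i,4]>15:
            w=L[px[:,1],px[:,0]]==i;print("  handle",st[i,4],ce[i],P[w].mean(0))
E
```

```text
top plate 0.5553632974624634 0.14566561579704285 0.09586158394813538 0.02414731189011213
  grip 132 px [202.3636 204.2955] mean [0.5575 0.1397 0.0649] minrect ((0.5576390027999878, 0.1399749368429184), (0.040915533900260925, 0.029962703585624695), 30.752534866333008)
  barish 26 px [183.4231 199.4615] mean [0.573  0.2012 0.0454] minrect ((0.5728551149368286, 0.20091290771961212), (0.018493134528398514, 0.014932607300579548), 64.24974822998047)
  barish 60 px [217.25   229.7333] mean [0.4824 0.0958 0.0468] minrect ((0.48333030939102173, 0.09502668678760529), (0.011094017885625362, 0.05261283367872238), 29.502138137817383)
 rim (array([ 0.5683, -0.1994]), np.float64(0.08051006971204748)) ((0.568426787853241, -0.19904308021068573), 0.08690951019525528) 0.09512989105995318 702
  handle 195 [349.3385 186.5333] [ 0.6123 -0.2967  0.0843]
  handle 55 [338.4909 198.8909] [ 0.5754 -0.2636  0.0848]
  handle 235 [284.366  216.4851] [ 0.5226 -0.1039  0.0844]
scene plate 0.5558421015739441 0.1378035694360733 0.09630884975194931 0.024503382288199056
  grip 126 px [220.8968 222.8968] mean [0.5515 0.
[... 284 characters left out ...]
703872680664)
  barish 57 px [251.7193 234.6842] mean [0.477  0.0976 0.0475] minrect ((0.47909533977508545, 0.0947386771440506), (0.009694332256913185, 0.0493282824754715), 33.55595397949219)
  barish 31 px [199.9032 235.129 ] mean [0.5694 0.2001 0.0446] minrect ((0.5692227482795715, 0.19982998073101044), (0.016062719747424126, 0.018208280205726624), 51.9225959777832)
 rim (array([ 0.5685, -0.2023]), np.float64(0.0823471883360694)) ((0.5884672999382019, -0.21102698147296906), 0.11182600259780884) 0.09645367901552512 520
  handle 61 [314.3607 142.1803] [ 0.6124 -0.3052  0.0851]
  handle 16 [323.8125 155.125 ] [ 0.5454 -0.2733  0.086 ]
  handle 259 [292.9112 182.7645] [ 0.5208 -0.1041  0.0845]
```

Lid centre is about (0.556,0.139) with yaw 30.6°. As checks, the bar is 87 mm out (88 expected) and the regulator is at (45,44) mm. The pan rim centre is about (0.568,-0.200) with yaw 24.9°. Next come the triangulation check, the obstacle heights and a move calculator.

```bash
cat > to.py <<'E'
# usage: to.py x y z a  -> tool-frame shift (mm) and turn (deg) from the measured pose; tool down, tool x at world angle a
import sys; from h import *
from scipy.spatial.transform import Rotation as Ro
s=ctrl.get_state(); R=Ro.from_rotvec(s["tool_rot"]); p=s["position"]
x,y,z,a=map(float,sys.argv[1:5])
T=Ro.from_euler("z",a,degrees=True)*Ro.from_euler("x",180,degrees=True)
sh=R.inv().apply(np.array([x,y,z])-p)*1000; tu=np.degrees((R.inv()*T).as_rotvec())
print("shift mm",sh.round(1),"turn deg",tu.round(2),"rows>=",np.ceil(np.abs(sh).max()/62),"t",s["time"],"q",s["joint_positions"].round(2))
E
python3 - <<'E'
from meas import *
print("grip top",tri((220.9,219.),(202.4,204.3)),"bar",tri((251.7,234.7),(217.3,229.7)))
d=np.load("pics/top0.npy");n="top"
S=measure("0");_,P,c,px=S["top"]
m=(P[:,0]>.5)&(P[:,1]<-.1)&(P[:,1]>-.45)&(P[:,2]>.12)&(P[:,0]<.75);q=P[m];print("tall near pan",q.min(0),q.max(0)); 
m=near(P,(.41,-.015),.04)&(P[:,2]>.09);print("spice",P[m].mean(0),P[m][:,2].max())
E
python3 to.py .45 -.3 .27 13.1
```

```text
grip top (array([0.5565, 0.1378, 0.0736]), np.float64(0.0011846218230793318)) bar (array([0.4815, 0.0953, 0.0419]), np.float64(0.0026693583005018098))
tall near pan [ 0.6536 -0.45    0.1201] [ 0.7499 -0.2878  0.1689]
spice [ 0.4133 -0.0134  0.1047] 0.1108257795356031
shift mm [ 370.3 -255.3  -29.3] turn deg [-0.1   0.    0.01] rows>= 6.0 t 0.1 q [ 1.36  0.32 -0.07  1.45  0.02  1.37 -0.06]
```

```bash
python3 -m handwheel '[[0.087,0.06,-0.042,-0.005,0,0,0],[0.087,0.06,-0.042,-0.005,0,0,0],[0.087,0.06,-0.042,-0.005,0,0,0],[0.087,0.06,-0.042,-0.005,0,0,0],[0.087,0.06,-0.042,-0.005,0,0,0],[0.087,0.06,-0.042,-0.005,0,0,0]]' 10
python3 -m handwheel '[[0.06,0,0,0,0,0,-10.5],[0.03,0,0,0,0,0,-10.5],[0.03,0,0,0,0,0,-10.5],[0.03,0,0,0,0,0,-10.5],[0.03,0,0,0,0,0,-10.5],[0.03,0,0,0,0,0,-10.5],[0.03,0,0,0,0,0,-10.5],[0.03,0,0,0,0,0,-10.5],[0.03,0,0,0,0,0,-10.5],[0.03,0,0,0,0,0,-10.5],[0.03,0,0,0,0,0,0]]'
python3 to.py .481 .095 .20 120.6
```

```text
time: 0.85
position: [0.3982, -0.3528, 0.2667]
tool_rot: [3.121, 0.358, -0.0]
ft_force: [0.2, -1.4, 0.5]
grip_width: 1.001
grip_force: 0.0
time: 2.22
position: [0.397, -0.3545, 0.2664]
tool_rot: [-1.618, -2.692, -0.0]
ft_force: [-0.6, -1.0, 0.7]
grip_width: 0.346
grip_force: 0.0
shift mm [357.4 285.1  66.5] turn deg [-0.02 -0.04 -2.61] rows>= 6.0 t 2.225 q [ 1.05  0.08 -0.39  1.69  0.03  1.38  1.14]
```

```bash
python3 -m handwheel '[[0.03,0.048,0.038,0.006,0,0,0],[0.03,0.048,0.038,0.006,0,0,0],[0.03,0.048,0.038,0.006,0,0,0],[0.03,0.048,0.038,0.006,0,0,0],[0.03,0.048,0.038,0.006,0,0,0],[0.03,0.048,0.038,0.006,0,0,0],[0.03,0.048,0.038,0.006,0,0,0],[0.03,0,0,0,0,0,-2.6],[0.03,0,0,0,0,0,0]]'
python3 to.py .481 .095 .10 120.6
```

```text
time: 3.35
position: [0.4734, 0.0675, 0.2245]
tool_rot: [-1.556, -2.729, 0.001]
ft_force: [-0.8, -0.9, -0.3]
grip_width: 0.347
grip_force: 0.0
shift mm [ 19.8  20.7 124.5] turn deg [-0.03 -0.    0.  ] rows>= 3.0 t 3.35 q [ 0.67 -0.01 -0.85  1.86 -0.01  1.29  0.36]
```

```bash
python3 -m handwheel '[[0.03,0.010,0.010,0.04,0,0,0],[0.03,0.010,0.0107,0.04,0,0,0],[0.03,0,0,0.044,0,0,0],[0.03,0,0,0,0,0,0]]'
python3 to.py .481 .095 .056 120.6
python3 - <<'E'
from h import *
im,_=ctrl.get_image("scene");im2,_=ctrl.get_image("top")
a=cv2.resize(im[180:270,180:300],None,fx=5,fy=5);b=cv2.resize(im2[180:260,170:260],None,fx=4,fy=4)
a=cv2.resize(a,(480,360));c=np.zeros((360,800,3),np.uint8);c[:,:480]=a;c[:285,480:]=cv2.resize(b,(320,285));cv2.imwrite("pics/c1.png",c)
E
```

```text
time: 3.85
position: [0.4784, 0.0934, 0.098]
tool_rot: [-1.556, -2.722, 0.006]
ft_force: [-0.3, -0.2, 0.4]
grip_width: 0.345
grip_force: 0.0
shift mm [-0.1  3.3 42. ] turn deg [-0.37 -0.21 -0.09] rows>= 1.0 t 3.85 q [ 0.58  0.2  -0.89  1.98  0.17  1.05  0.15]
```

View pics/c1.png

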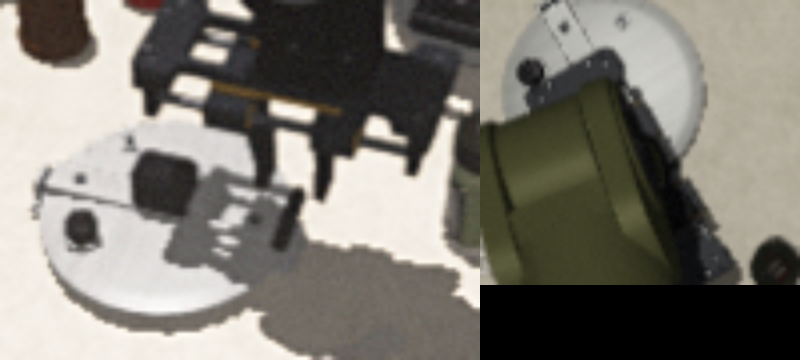

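The fingers at crop (262,160) and (320,175) are above the lid's cross-bar at (288,220) and straddle it along the lid's x. The spice jar is clear. I'll go down and pinch lightly.

```bash
python3 -m handwheel '[[0.03,0,0.003,0.012,0.3,0.2,0],[0.03,0,0,0.012,0,0,0],[0.03,0,0,0.01,0,0,0],[0.03,0,0,0.008,0,0,0],[0.03,0,0,0,0,0,0]]' 8
python3 to.py .481 .095 .056 120.6
```

```text
time: 4.58
position: [0.4829, 0.0964, 0.058]
tool_rot: [-1.55, -2.724, 0.006]
ft_force: [0.1, 1.0, 0.6]
grip_width: 0.34
grip_force: 0.0
shift mm [-0.2 -2.3  2. ] turn deg [-0.38 -0.25  0.12] rows>= 1.0 t 4.575 q [ 0.54  0.28 -0.86  2.    0.25  0.98  0.09]
```

```bash
python3 -m handwheel '[[0.03,0,-0.001,0.003,0,0,0],[0.02,0,0,0,0,0,0],[0.012,0,0,0,0,0,0],[0.008,0,0,0,0,0,0],[0.006,0,0,0,0,0,0],[0.006,0,0,0,0,0,0]]' 8
python3 to.py .481 .095 .056 120.6
```

```text
time: 5.32
position: [0.4814, 0.095, 0.0557]
tool_rot: [-1.551, -2.724, 0.01]
ft_force: [-4.7, -2.5, 5.5]
grip_width: 0.128
grip_force: 8.0
shift mm [ 0.2 -0.3 -0.3] turn deg [-0.51 -0.19  0.09] rows>= 1.0 t 5.325 q [ 0.54  0.28 -0.86  2.01  0.25  0.98  0.08]
```

```bash
python3 -m handwheel '[[0.006,0,0.0003,-0.0056,0,0,0],[0.006,0,0.0008,-0.0055,0,0,0],[0.006,0,0.0014,-0.0054,0,0,0],[0.006,0,0.0019,-0.0053,0,0,0],[0.006,0,0,0,0,0,0]]' 8
python3 to.py .481 .095 .056 120.6
```

```text
time: 5.95
position: [0.4871, 0.0984, 0.0785]
tool_rot: [-1.551, -2.726, 0.004]
ft_force: [-5.0, -2.1, 3.5]
grip_width: 0.134
grip_force: 8.0
shift mm [ 0.1 -6.9 22.5] turn deg [-0.26 -0.17  0.12] rows>= 1.0 t 5.95 q [ 0.55  0.25 -0.88  1.98  0.22  1.02  0.1 ]
```

```bash
python3 -m handwheel '[[0.006,0,0.0010,-0.0050,0,0,0],[0.006,0,0.0021,-0.0048,0,0,0],[0.006,0,0.0030,-0.0045,0,0,0],[0.006,0,0.0038,-0.0041,0,0,0],[0.006,0,0,0,0,0,0]]' 8
python3 to.py .481 .095 .056 120.6
```

```text
time: 6.58
position: [0.4955, 0.1034, 0.0966]
tool_rot: [-1.551, -2.726, 0.005]
ft_force: [-3.3, -1.3, 2.6]
grip_width: 0.134
grip_force: 8.0
shift mm [  0.1 -16.6  40.7] turn deg [-0.3  -0.19  0.12] rows>= 1.0 t 6.575 q [ 0.54  0.25 -0.88  1.94  0.22  1.06  0.11]
```

```bash
python3 -m handwheel '[[0.006,0,0.0040,-0.0037,0,0,0],[0.006,0,0.0045,-0.0033,0,0,0],[0.006,0,0.0048,-0.0028,0,0,0],[0.006,0,0.0049,-0.0022,0,0,0],[0.006,0,0,0,0,0,0]]' 8
python3 to.py .481 .095 .056 120.6
python3 - <<'E'
from h import *
im,_=ctrl.get_image("scene");crop("scene",im,170,160,310,270,5,"c2.png")
E
```

```text
time: 7.2
position: [0.5095, 0.1112, 0.1086]
tool_rot: [-1.551, -2.723, 0.013]
ft_force: [-9.2, -4.6, 12.3]
grip_width: 0.131
grip_force: 8.0
shift mm [  0.5 -32.2  53. ] turn deg [-0.62 -0.15  0.09] rows>= 1.0 t 7.2 q [ 0.52  0.27 -0.88  1.89  0.23  1.1   0.08]
```

View pics/c2.png

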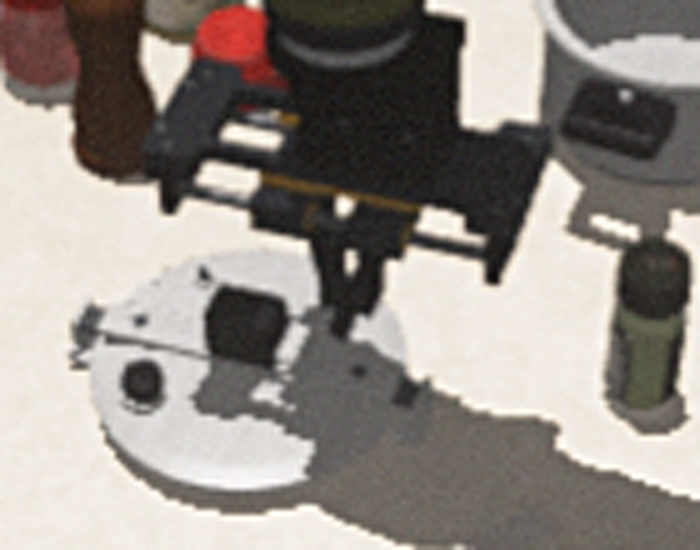

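The lever stands nearly upright between the fingers, with the bar at about crop (345,310). I'll ease off, release, rise, then measure it.

```bash
python3 -m handwheel '[[0.006,0,-0.0015,-0.001,0,0,0],[0.006,0,0,0,0,0,0],[0.02,0,0,0,0,0,0],[0.03,0,0,0,0,0,0],[0.03,0,0,-0.01,0,0,0],[0.03,0,0,-0.02,0,0,0],[0.03,0,0,-0.04,0,0,0],[0.05,0,0,-0.04,0,0,0],[0.07,0,0,-0.04,0,0,0],[0.07,0,0,0,0,0,0]]' 8
python3 - <<'E'
from meas import *
S=measure()
for n,(im,P,c,px) in S.items():
    cv2.imwrite(f"pics/{n}1.png",im)
    k=near(P,(.556,.139),.13); dark=c.max(1)<75
    for nm,m in (("plate",k&(P[:,2]>.02)&(P[:,2]<.03)),("grip",k&dark&(P[:,2]>.058)&(P[:,2]<.075)),("bar",k&dark&(P[:,2]>.08)&(P[:,2]<.115)),("reg",near(P,(.572,.2),.03)&dark&(P[:,2]>.04)&(P[:,2]<.056))):
        if m.sum()>5: print(n,nm,m.sum(),"px",px[m].mean(0),P[m].mean(0),cv2.minAreaRect(P[m][:,:2].astype(np.float32)))
E
```

```text
time: 8.5
position: [0.5128, 0.1128, 0.2637]
tool_rot: [1.553, 2.729, 0.002]
ft_force: [-0.4, -0.6, -0.3]
grip_width: 0.6
grip_force: 0.0
top plate 886 px [215.1772 195.4774] [0.5882 0.107  0.0241] ((0.5889325141906738, 0.10294154286384583), (0.17264747619628906, 0.07976338267326355), 31.636093139648438)
top grip 25 px [205.36 201.32] [0.5666 0.1311 0.0639] ((0.5670347809791565, 0.13120637834072113), (0.032060593366622925, 0.005982104688882828), 31.24030876159668)
top bar 21 px [215.4286 216.1905] [0.5214 0.0963 0.0941] ((0.5208975076675415, 0.09641506522893906), (0.01330180186778307, 0.012147185392677784), 47.77458953857422)
scene plate 1645 px [219.0675 235.4571] [0.5499 0.1516 0.0245] ((0.5592944622039795, 0.14082615077495575), (0.1747310906648636, 0.17469680309295654), 79.02809143066406)
scene grip 131 px [219.5038 222.2366] [0.5557 0.1429 0.0651] ((0.5476396679878235, 0.1329258531332016), (0.07117264717817307, 0.02853989787399769), 41.329769134521484)
scene bar 54 px [239.7222 219.7593] [0.5049 0.1149 0.0955] ((0.5059562921524048, 0.11286712437868118), (0.009716134518384933, 0.0444401279091835), 31.437665939331055)
scene reg 36 px [197.9722 235.3611] [0.5726 0.2042 0.0441] ((0.5731923580169678, 0.2035120278596878), (0.01606435514986515, 0.01632550172507763), 49.66999053955078)
```

```bash
python3 -m handwheel '[[0.03,0,-0.003,0.045,0,0,0],[0.03,0,0,0.045,0,0,0],[0.03,0,0,0.035,0,0,0],[0.03,0,0,0.02,0,0,0],[0.03,0,0,0.01,0,0,0],[0.03,0,0,0,0,0,0],[0.02,0,0,0,0,0,0],[0.012,0,0,0,0,0,0],[0.006,0,0,0,0,0,0],[0.006,0,0,0,0,0,0]]' 6
python3 to.py .510 .112 .107 120.6
```

```text
time: 9.85
position: [0.5085, 0.1108, 0.1047]
tool_rot: [-1.552, -2.728, 0.0]
ft_force: [2.5, 0.7, -0.0]
grip_width: 0.133
grip_force: 6.0
shift mm [ 0.3  1.9 -2.3] turn deg [-0.1  -0.15  0.12] rows>= 1.0 t 9.85 q [ 0.53  0.27 -0.88  1.9   0.23  1.08  0.09]
```

```bash
python3 -m handwheel '[[0.006,0,0.002,-0.001,0,0,0],[0.006,0,0.002,-0.0008,0,0,0],[0.006,0,0.002,-0.0007,0,0,0],[0.006,0,0,0,0,0,0]]' 6
python3 -m handwheel '[[0.006,0,0.0015,-0.0005,0,0,0],[0.006,0,0.001,-0.0003,0,0,0],[0.006,0,0,0,0,0,0]]' 6
```

```text
time: 10.35
position: [0.5103, 0.1119, 0.1059]
tool_rot: [-1.55, -2.723, 0.012]
ft_force: [-5.1, -3.0, 4.8]
grip_width: 0.135
grip_force: 6.0
time: 10.72
position: [0.5126, 0.1132, 0.107]
tool_rot: [-1.55, -2.723, 0.012]
ft_force: [-6.0, -3.7, 5.9]
grip_width: 0.135
grip_force: 6.0
```

```bash
python3 -m handwheel '[[0.006,0,-0.001,0,0,0,0],[0.02,0,0,0,0,0,0],[0.03,0,0,0,0,0,0],[0.03,0,0,-0.02,0,0,0],[0.03,0,0,-0.04,0,0,0],[0.05,0,0,-0.04,0,0,0],[0.07,-0.03,0,-0.04,0,0,0],[0.07,-0.05,0,0,0,0,0],[0.07,-0.05,0,0,0,0,0],[0.07,-0.05,0,0,0,0,0],[0.07,-0.05,0,0,0,0,0],[0.07,0,0,0,0,0,0]]' 6
cat > lid.py <<'E'
from meas import *
S=measure()
for n,(im,P,c,px) in S.items():
    cv2.imwrite(f"pics/{n}2.png",im)
    k=near(P,(.556,.139),.12); dark=c.max(1)<75
    for nm,m in (("plate",k&(P[:,2]>.02)&(P[:,2]<.03)),("grip",near(P,(.558,.141),.03)&dark&(P[:,2]>.058)&(P[:,2]<.075)),("bar",k&dark&(P[:,2]>.08)&(P[:,2]<.115)),("reg",near(P,(.572,.2),.03)&dark&(P[:,2]>.04)&(P[:,2]<.056))):
        if m.sum()>5: print(n,nm,m.sum(),"px",px[m].mean(0),P[m].mean(0),cv2.minAreaRect(P[m][:,:2].astype(np.float32)))
E
python3 lid.py
```

```text
time: 12.22
position: [0.6332, -0.0895, 0.2465]
tool_rot: [-1.562, -2.72, 0.004]
ft_force: [-0.1, 1.1, 0.0]
grip_width: 0.803
grip_force: 0.0
top plate 1775 px [203.7594 203.0946] [0.5642 0.142  0.0243] ((0.56296306848526, 0.14454668760299683), (0.17413778603076935, 0.17591966688632965), 83.64823150634766)
top grip 131 px [201.5496 202.8397] [0.5618 0.1423 0.0648] ((0.5620139837265015, 0.1424926519393921), (0.04165056720376015, 0.029096070677042007), 31.215002059936523)
top bar 66 px [209.3182 218.7727] [0.5136 0.1134 0.0971] ((0.5140716433525085, 0.11376245319843292), (0.011546388268470764, 0.052304260432720184), 31.195720672607422)
top reg 30 px [182.8    198.2667] [0.5767 0.2034 0.0447] ((0.5761243104934692, 0.20297259092330933), (0.015456360764801502, 0.019546309486031532), 0.18102097511291504)
scene plate 1661 px [219.6075 235.3582] [0.5491 0.1503 0.0246] ((0.5599364042282104, 0.14127394556999207), (0.17562054097652435, 0.17451809346675873), 82.9190673828125)
scene grip 122 px [219.2459 222.3934] [0.5557 0.1438 0.0651] ((0.5572691559791565, 0.14175105094909668), (0.0411728098988533, 0.025686392560601234), 30.798051834106445)
scene bar 54 px [238.3519 219.    ] [0.5078 0.1171 0.0976] ((0.5092719793319702, 0.11470241099596024), (0.01051323488354683, 0.04411853477358818), 28.6261043548584)
scene reg 39 px [198.1795 235.359 ] [0.5725 0.2036 0.0437] ((0.5729355216026306, 0.20396877825260162), (0.01875043474137783, 0.018267672508955002), 77.9455337524414)
```

```bash
python3 -m handwheel '[[0.07,0,0,0,0,0,10],[0.07,0,0,0,0,0,10],[0.07,0,0,0,0,0,10],[0.07,0,0,0,0,0,10],[0.07,0,0,0,0,0,10],[0.07,0,0,0,0,0,10],[0.07,0,0,0,0,0,10],[0.07,0,0,0,0,0,10],[0.07,0,0,0,0,0,10],[0.07,0,0,0,0,0,0]]' 30
python3 to.py .56 .1418 .20 31
```

```text
time: 13.58
position: [0.6317, -0.0817, 0.2475]
tool_rot: [-3.026, -0.838, 0.007]
ft_force: [1.0, -0.1, -0.3]
grip_width: 0.802
grip_force: 0.0
shift mm [  53.7 -228.4   47.9] turn deg [-0.17  0.23 -0.03] rows>= 4.0 t 13.575 q [ 0.5   0.34 -0.53  1.46  0.17  1.4  -1.07]
```

```bash
python3 -m handwheel '[[0.07,0.011,-0.046,0.002,0,0,0],[0.07,0.011,-0.046,0.002,0,0,0],[0.07,0.011,-0.046,0.002,0,0,0],[0.07,0.011,-0.046,0.002,0,0,0],[0.07,0.010,-0.044,0.03,0,0,0],[0.07,0,0,0.01,0,0,0],[0.07,0,0,0,0,0,0]]' 30
python3 to.py .56 .1418 .10 31
```

```text
time: 14.45
position: [0.561, 0.1396, 0.1984]
tool_rot: [-3.027, -0.836, 0.011]
ft_force: [0.2, -0.1, -0.1]
grip_width: 0.807
grip_force: 0.0
shift mm [ 0.9 -2.1 98.4] turn deg [-0.18  0.38 -0.12] rows>= 2.0 t 14.45 q [ 0.27  0.26 -0.66  1.67  0.16  1.28 -1.45]
```

```bash
python3 -m handwheel '[[0.07,0.001,-0.002,0.04,0.2,-0.4,0],[0.07,0,0,0.04,0,0,0],[0.07,0,0,0.03,0,0,0],[0.07,0,0,0.02,0,0,0],[0.07,0,0,0.01,0,0,0],[0.07,0,0,0,0,0,0]]' 30
python3 to.py .56 .1418 .052 31
```

```text
time: 15.2
position: [0.56, 0.1417, 0.0589]
tool_rot: [-3.026, -0.831, 0.021]
ft_force: [-0.3, 0.0, 0.6]
grip_width: 0.802
grip_force: 0.0
shift mm [ 0.1 -0.   6.9] turn deg [-0.4   0.7  -0.31] rows>= 1.0 t 15.2 q [ 0.23  0.41 -0.62  1.8   0.26  1.03 -1.53]
```

```bash
python3 -m handwheel '[[0.07,0,0,0.005,-0.4,0.7,-0.3],[0.07,0,0,0.001,0,0,0],[0.05,0,0,0,0,0,0],[0.03,0,0,0,0,0,0],[0.02,0,0,0,0,0,0],[0.02,0,0,0,0,0,0],[0.02,0,0,0,0,0,0]]' 40
python3 to.py .56 .1418 .052 31
```

```text
time: 16.08
position: [0.5599, 0.1415, 0.0528]
tool_rot: [3.026, 0.84, 0.0]
ft_force: [0.9, -2.3, -0.2]
grip_width: 0.345
grip_force: 40.0
shift mm [ 0.2 -0.2  0.8] turn deg [0.05 0.   0.01] rows>= 1.0 t 16.075 q [ 0.23  0.4  -0.62  1.82  0.27  1.01 -1.53]
```

```bash
python3 -m handwheel '[[0.02,0,0,-0.005,0,0,0],[0.02,0,0,-0.015,0,0,0],[0.02,0,0,-0.03,0,0,0],[0.02,0,0,-0.04,0,0,0],[0.02,0,0,-0.04,0,0,0],[0.02,0,0,-0.03,0,0,0],[0.02,0,0,-0.01,0,0,0],[0.02,0,0,0,0,0,0]]' 40
python3 to.py .5684 -.2 .22 25
```

```text
time: 17.08
position: [0.5593, 0.1421, 0.2226]
tool_rot: [3.027, 0.84, -0.0]
ft_force: [0.3, -0.6, -10.4]
grip_width: 0.342
grip_force: 40.0
shift mm [-168.6  297.8    2.7] turn deg [0.01 0.01 6.02] rows>= 5.0 t 17.075 q [ 0.28  0.23 -0.67  1.64  0.15  1.31 -1.44]
```

```bash
python3 -m handwheel '[[0.02,-0.012,0.021,0,0,0,0],[0.02,-0.022,0.039,0,0,0,0],[0.02,-0.022,0.039,0,0,0,0],[0.02,-0.022,0.039,0,0,0,0],[0.02,-0.022,0.039,0,0,0,0],[0.02,-0.022,0.039,0,0,0,0],[0.02,-0.022,0.039,0,0,0,0],[0.02,-0.018,0.030,0,0,0,0],[0.02,-0.007,0.013,0,0,0,6],[0.02,0,0,0,0,0,0],[0.02,0,0,0,0,0,0]]' 40
python3 to.py .5684 -.2 .19 25
python3 - <<'E'
from h import *
t,d=ctrl.get_image("top");s,d2=ctrl.get_image("scene")
cv2.imwrite("pics/top3.png",t);cv2.imwrite("pics/scene3.png",s);np.save("pics/top3.npy",d);np.save("pics/scene3.npy",d2)
c=np.zeros((400,800,3),np.uint8);c[:,:400]=cv2.resize(t[150:250,265:365],(400,400));c[:,400:]=cv2.resize(s[100:200,250:350],(400,400));cv2.imwrite("pics/c3.png",c)
E
```

```text
time: 18.45
position: [0.5679, -0.1984, 0.2214]
tool_rot: [-3.063, -0.685, 0.002]
ft_force: [-0.0, 0.5, -9.3]
grip_width: 0.339
grip_force: 40.0
shift mm [-0.3  1.8 31.4] turn deg [-0.17  0.05  0.21] rows>= 1.0 t 18.45 q [ 0.67  0.26 -0.44  1.59  0.11  1.32 -0.92]
```

View pics/c3.png

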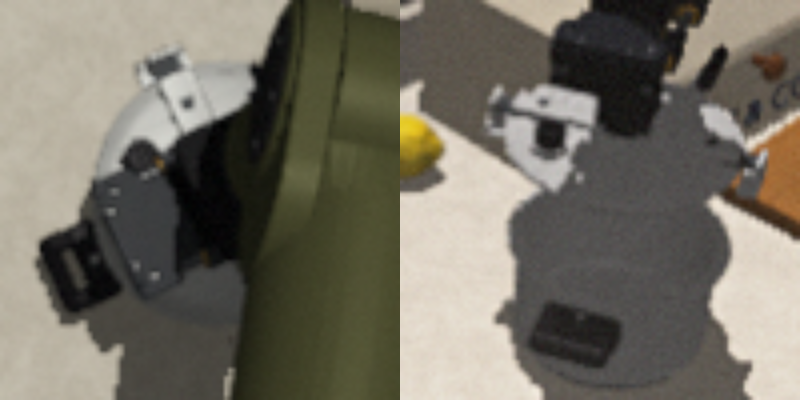

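The left half shows the lid above the pan with its black regulator at crop (142,157) and the -y clamp bar at (165,65). The right half shows the lid held level with the lever up at (712,65). I'll compare lid and pan centres in the same cameras.

```bash
cat > cmp.py <<'E'
from meas import *
from scipy.optimize import least_squares
def fit(q,r,c0,yaw=None,lim=.012):
    d=q[:,:2]-c0
    for it in range(3):
        h=q[:,:2]; d=h-c0; rr=np.hypot(*d.T); ang=np.arctan2(d[:,1],d[:,0])
        # outermost point in each 4 deg bin, near the expected radius
        b=np.floor(np.degrees(ang)/4).astype(int); sel=[]
        for k in np.unique(b):
            i=np.where((b==k)&(rr<r+.004))[0]
            if len(i):
                j=i[rr[i].argmax()]
                if abs(rr[j]-r)<.005 and (yaw is None or abs(np.sin(ang[j]-yaw))>.3): sel.append(j)
        e=h[sel]; s=least_squares(lambda p:np.hypot(*(e-p[:2]).T)-p[2],[*c0,r],loss="soft_l1",f_scale=.001); c0=s.x[:2]
    return s.x,len(sel),np.std(s.fun)
import sys
tcp=ctrl.get_state()["position"];dz=tcp[2]-.0525
A=measure("0")
for n,(im,P,c,px) in A.items():
    m=near(P,(.5684,-.2),.1)&(P[:,2]>.089)&(P[:,2]<.103);print(n,"pan",fit(P[m],.086,np.array([.5684,-.2]),np.radians(115)))
    m=near(P,(.556,.139),.1)&(P[:,2]>.018)&(P[:,2]<.032);print(n,"lid0",fit(P[m],.0885,np.array([.556,.139]),np.radians(31)))
B=measure("3")
for n,(im,P,c,px) in B.items():
    m=near(P,tcp[:2],.1)&(P[:,2]>dz+.017)&(P[:,2]<dz+.033)
    print(n,"lid held",fit(P[m],.0885,tcp[:2].copy(),np.radians(25)),np.median(P[m][:,2])-dz)
    m=near(P,(.5684,-.2),.16)&(c.max(1)<75)&(P[:,2]>dz+.038)&(P[:,2]<dz+.056)&(P[:,0]>tcp[0])&(P[:,1]>tcp[1]+.02)
    if m.any(): print("  reg",P[m].mean(0),m.sum())
print(tcp)
E
python3 cmp.py
```

```text
top pan (array([ 0.5683, -0.1993,  0.0855]), 72, np.float64(0.0007077131419724771))
top lid0 (array([0.559 , 0.1414, 0.0877]), 72, np.float64(0.0009315238135292177))
scene pan (array([ 0.5665, -0.2009,  0.0859]), 73, np.float64(0.0014776286607460563))
scene lid0 (array([0.5547, 0.1389, 0.0874]), 70, np.float64(0.0011227457376600497))
top lid held (array([ 0.5702, -0.1962,  0.0867]), 34, np.float64(0.0009515660750326606)) 0.021932504896240018
  reg [ 0.591  -0.1368  0.2119] 39
scene lid held (array([ 0.5682, -0.196 ,  0.0867]), 50, np.float64(0.001200924288003049)) 0.024553193781812505
  reg [ 0.5859 -0.1399  0.2133] 34
[ 0.5684 -0.1983  0.2223]
```

```bash
python3 -m handwheel '[[0.02,-0.002,0.003,0.02,-0.2,0,0.2],[0.02,0,0,0.025,0,0,0],[0.02,0,0,0.015,0,0,0],[0.02,0,0,0.005,0,0,0],[0.02,0,0,0,0,0,0],[0.02,0,0,0,0,0,0]]' 40
python3 to.py .5684 -.2 .156 25
python3 - <<'E'
from h import *
for n in("top","scene"):
    t,d=ctrl.get_image(n);cv2.imwrite(f"pics/{n}3.png",t);np.save(f"pics/{n}3.npy",d)
E
python3 cmp.py
```

```text
time: 19.3
position: [0.5686, -0.2042, 0.159]
tool_rot: [3.064, 0.674, 0.004]
ft_force: [-0.0, -0.4, -8.5]
grip_width: 0.345
grip_force: 40.0
shift mm [ 1.6 -4.   3. ] turn deg [ 0.29 -0.08 -0.18] rows>= 1.0 t 19.3 q [ 0.66  0.3  -0.43  1.67  0.14  1.2  -0.94]
top pan (array([ 0.5683, -0.1993,  0.0855]), 72, np.float64(0.0007077131419724771))
top lid0 (array([0.559 , 0.1414, 0.0877]), 72, np.float64(0.0009315238135292177))
scene pan (array([ 0.5665, -0.2009,  0.0859]), 73, np.float64(0.0014776286607460563))
scene lid0 (array([0.5547, 0.1389, 0.0874]), 70, np.float64(0.0011227457376600497))
top lid held (array([ 0.5718, -0.2034,  0.0879]), 34, np.float64(0.0008696364972199899)) 0.02251028274447911
  reg [ 0.5922 -0.1426  0.1494] 36
scene lid held (array([ 0.5689, -0.2022,  0.087 ]), 53, np.float64(0.001268702840329804)) 0.0248255765967422
  reg [ 0.586  -0.1492  0.1503] 38
[ 0.5685 -0.2043  0.1588]
```

```bash
python3 -m handwheel '[[0.02,0,-0.0035,0,0.3,0,-0.2],[0.02,0,0,0,0,0,0],[0.02,0,0,0,0,0,0]]' 40
python3 to.py .567 -.201 .151 25
python3 -m handwheel '[[0.02,0,0,0.003,0,0,0],[0.02,0,0,0.002,0,0,0],[0.02,0,0,0.001,0,0,0],[0.02,0,0,0,0,0,0]]' 40
python3 to.py .567 -.201 .148 25
```

```text
time: 19.77
position: [0.5664, -0.201, 0.1579]
tool_rot: [-3.066, -0.68, 0.0]
ft_force: [0.0, -0.3, -9.1]
grip_width: 0.343
grip_force: 40.0
shift mm [0.5 0.3 6.9] turn deg [-0.08 -0.    0.02] rows>= 1.0 t 19.775 q [ 0.66  0.3  -0.44  1.67  0.13  1.2  -0.94]
time: 20.27
position: [0.5663, -0.2009, 0.1516]
tool_rot: [-3.065, -0.68, 0.001]
ft_force: [-0.3, -0.0, -8.9]
grip_width: 0.342
grip_force: 40.0
shift mm [0.6 0.4 3.6] turn deg [-0.11  0.01  0.01] rows>= 1.0 t 20.275 q [ 0.66  0.31 -0.44  1.68  0.14  1.19 -0.94]
```

```bash
python3 -m handwheel '[[0.02,0,0,0.002,0,0,0],[0.02,0,0,0.001,0,0,0],[0.02,0,0,0.001,0,0,0]]' 40
python3 -m handwheel '[[0.02,0,0,0.001,0,0,0],[0.02,0,0,0.001,0,0,0]]' 40
```

```text
time: 20.65
position: [0.5663, -0.201, 0.1477]
tool_rot: [-3.065, -0.68, 0.001]
ft_force: [-1.0, 0.4, -9.7]
grip_width: 0.346
grip_force: 40.0
time: 20.9
position: [0.5664, -0.2009, 0.1458]
tool_rot: [-3.065, -0.68, 0.001]
ft_force: [-0.2, -0.3, -8.5]
grip_width: 0.339
grip_force: 40.0
```

```bash
python3 -m handwheel '[[0.02,0,0,0.001,0,0,0],[0.02,0,0,0.001,0,0,0]]' 40
python3 -m handwheel '[[0.02,0,0,0.001,0,0,0],[0.02,0,0,0.001,0,0,0]]' 40
```

```text
time: 21.15
position: [0.5663, -0.2013, 0.1449]
tool_rot: [-3.066, -0.68, 0.001]
ft_force: [-4.1, -1.6, -2.1]
grip_width: 0.338
grip_force: 40.0
time: 21.4
position: [0.5662, -0.2011, 0.1412]
tool_rot: [-3.066, -0.68, 0.001]
ft_force: [-1.3, -0.2, -8.7]
grip_width: 0.34
grip_force: 40.0
```

```bash
python3 -m handwheel '[[0.02,-0.0003,0,0.001,0,0,0],[0.02,0,0,0.001,0,0,0]]' 40
python3 -m handwheel '[[0.02,0,0,0.001,0,0,0],[0.02,0,0,0.001,0,0,0]]' 40
```

```text
time: 21.65
position: [0.5662, -0.2014, 0.14]
tool_rot: [-3.066, -0.68, 0.0]
ft_force: [-1.7, -1.3, -4.2]
grip_width: 0.343
grip_force: 40.0
time: 21.9
position: [0.5662, -0.2016, 0.1387]
tool_rot: [-3.067, -0.68, 0.0]
ft_force: [-4.2, -2.2, 1.2]
grip_width: 0.344
grip_force: 40.0
```

```bash
python3 -m handwheel '[[0.02,-0.0003,0,0.001,0,0,0],[0.02,0,0,0.001,0,0,0]]' 40
python3 -m handwheel '[[0.02,0,0,0.001,0,0,0],[0.02,0,0,0.001,0,0,0]]' 40
```

```text
time: 22.15
position: [0.566, -0.2019, 0.1373]
tool_rot: [-3.067, -0.68, -0.0]
ft_force: [-5.0, -1.0, 5.7]
grip_width: 0.341
grip_force: 40.0
time: 22.4
position: [0.566, -0.202, 0.1359]
tool_rot: [3.067, 0.679, -0.0]
ft_force: [-6.5, -0.6, 8.1]
grip_width: 0.342
grip_force: 40.0
```

```bash
python3 -m handwheel '[[0.02,-0.0003,0,0.001,0,0,0],[0.02,0,0,0.001,0,0,0]]' 40
python3 -m handwheel '[[0.02,0,0,0.001,0,0,0],[0.02,0,0,0.001,0,0,0]]' 40
```

```text
time: 22.65
position: [0.5658, -0.202, 0.1347]
tool_rot: [3.067, 0.68, -0.0]
ft_force: [-9.5, -0.6, 15.3]
grip_width: 0.345
grip_force: 40.0
time: 22.9
position: [0.5658, -0.202, 0.1347]
tool_rot: [3.066, 0.679, -0.0]
ft_force: [-13.2, 0.8, 23.9]
grip_width: 0.342
grip_force: 40.0
```

```bash
python3 -m handwheel '[[0.02,-0.001,0,0,0,0,0],[0.02,-0.0005,0,0.001,0,0,0],[0.02,0,0,0.0005,0,0,0]]' 40
```

```text
time: 23.28
position: [0.5658, -0.202, 0.1347]
tool_rot: [3.065, 0.68, 0.004]
ft_force: [-12.8, 2.2, 28.2]
grip_width: 0.343
grip_force: 40.0
```

```bash
python3 -m handwheel '[[0.02,-0.001,0,-0.002,0,0,0],[0.02,-0.001,0,-0.001,0,0,0],[0.02,0,0,0,0,0,0]]' 40
python3 -m handwheel '[[0.03,0,0,0,0,0,0],[0.045,0,0,0,0,0,0],[0.06,0,0,0,0,0,0],[0.07,0,0,0,0,0,0],[0.07,0,0,-0.01,0,0,0],[0.07,0,0,-0.03,0,0,0],[0.07,0,0,-0.04,0,0,0],[0.07,0,0,-0.03,0,0,0]]'
```

```text
time: 23.65
position: [0.5657, -0.202, 0.1348]
tool_rot: [3.066, 0.681, 0.011]
ft_force: [0.3, 0.3, 8.2]
grip_width: 0.34
grip_force: 40.0
time: 24.65
position: [0.563, -0.203, 0.2438]
tool_rot: [-3.067, -0.68, -0.002]
ft_force: [-0.3, -0.6, -0.5]
grip_width: 0.798
grip_force: 0.0
```

```bash
python3 -m handwheel '[[0.07,0,-0.05,-0.01,0,0,0],[0.07,0,-0.055,0,0,0,0],[0.07,0,-0.055,0,0,0,0],[0.07,0,-0.055,0,0,0,0],[0.05,0,0,0,0,0,-10],[0.03,0,0,0,0,0,-10],[0.03,0,0,0,0,0,-10],[0.03,0,0,0,0,0,-10],[0.03,0,0,0,0,0,-10],[0.03,0,0,0,0,0,-10],[0.03,0,0,0,0,0,-10],[0.03,0,0,0,0,0,-10]]' 30
python3 -m handwheel '[[0.03,0,0,0,0,0,-10],[0.03,0,0,0,0,0,0]]'
python3 - <<'E'
from meas import *
S=measure();from cmp import fit
for n,(im,P,c,px) in S.items():
    cv2.imwrite(f"pics/{n}4.png",im)
    k=near(P,(.566,-.202),.12); dark=c.max(1)<75
    m=near(P,(.566,-.202),.1)&(P[:,2]>.1)&(P[:,2]<.112); q=P[m]; w=np.linalg.lstsq(np.c_[q[:,:2]-[.566,-.202],np.ones(len(q))],q[:,2],rcond=None)[0]
    print(n,"plate circ",fit(q,.0885,np.array([.566,-.202]),np.radians(25)),"plane",w)
    for nm,m in (("grip",near(P,(.566,-.202),.035)&dark&(P[:,2]>.14)&(P[:,2]<.157)),("bar",k&dark&(P[:,2]>.162)&(P[:,2]<.2))):
        if m.sum()>5: print(n,nm,m.sum(),P[m].mean(0),cv2.minAreaRect(P[m][:,:2].astype(np.float32)))
s=S["scene"][0][100:200,250:350];t=S["top"][0][150:250,265:365]
c=np.zeros((400,800,3),np.uint8);c[:,:400]=cv2.resize(t,(400,400));c[:,400:]=cv2.resize(s,(400,400));cv2.imwrite("pics/c4.png",c)
E
```

```text
time: 26.15
position: [0.4717, -0.008, 0.2524]
tool_rot: [-1.904, -2.498, -0.002]
ft_force: [0.1, -0.2, -0.1]
grip_width: 0.345
grip_force: 0.0
time: 26.4
position: [0.4717, -0.008, 0.2522]
tool_rot: [-1.69, -2.648, -0.002]
ft_force: [0.1, 0.5, 0.1]
grip_width: 0.348
grip_force: 0.0
top pan (array([ 0.5683, -0.1993,  0.0855]), 72, np.float64(0.0007077131419724771))
top lid0 (array([0.559 , 0.1414, 0.0877]), 72, np.float64(0.0009315238135292177))
scene pan (array([ 0.5665, -0.2009,  0.0859]), 73, np.float64(0.0014776286607460563))
scene lid0 (array([0.5547, 0.1389, 0.0874]), 70, np.float64(0.0011227457376600497))
top lid held (array([ 0.4717, -0.008 ,  0.0885]), 0, np.float64(nan)) nan
scene lid held (array([ 0.4717, -0.008 ,  0.0885]), 0, np.float64(nan)) nan
[ 0.4717 -0.008   0.2521]
top plate circ (array([ 0.5688, -0.1995,  0.0864]), 70, np.float64(0.0010000471214796779)) plane [0.0016 0.0017 0.1055]
top grip 135 [ 0.5674 -0.1988  0.1465] ((0.5677267909049988, -0.19860407710075378), (0.040083445608615875, 0.02632475644350052), 25.213300704956055)
top bar 73 [ 0.5166 -0.2226  0.1785] ((0.5169026851654053, -0.2223941534757614), (0.010781542398035526, 0.05204683542251587), 26.30951499938965)
scene plate circ (array([ 0.5658, -0.2   ,  0.087 ]), 45, np.float64(0.0014118814965297633)) plane [ 0.0153 -0.0146  0.1073]
scene grip 20 [ 0.5561 -0.2046  0.1468] ((0.5551170706748962, -0.20417821407318115), (0.015912946313619614, 0.028316674754023552), 24.68138885498047)
  ret = _var(a, axis=axis, dtype=dtype, out=out, ddof=ddof,
  arrmean = um.true_divide(arrmean, div, out=arrmean,
  ret = ret.dtype.type(ret / rcount)
  return _methods._mean(a, axis=axis, dtype=dtype,
  ret = ret.dtype.type(ret / rcount)
```

View pics/c4.png

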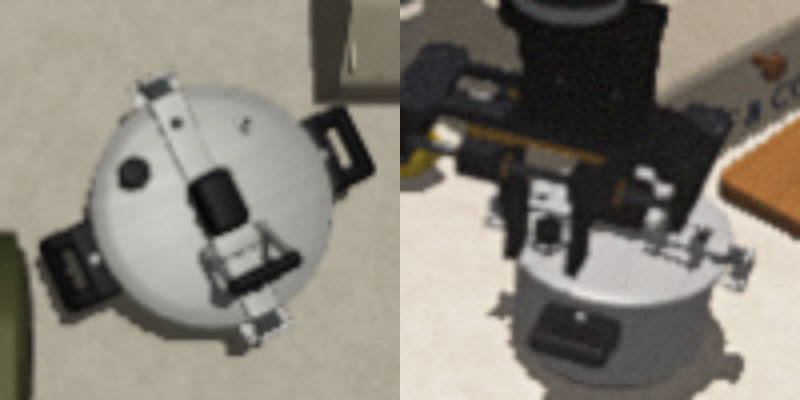

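The lid sits level with its plate at z ≈ 0.107 (rim plus 12 mm). The clamps at crop (155,88) and (265,322) lie midway between the handles, and the lever is still raised (bar at (265,272), θ ≈ 1.11). I'll move over the bar.

```bash
python3 to.py .5145 -.2243 .25 115
```

```text
shift mm [-214.3  -52.     1.7] turn deg [ 0.03 -0.08 -0.16] rows>= 4.0 t 26.5 q [ 0.52 -0.05 -0.53  1.84 -0.03  1.35  0.43]
```

```bash
python3 -m handwheel '[[0.03,-0.043,-0.0104,0,0,0,0],[0.03,-0.043,-0.0104,0,0,0,0],[0.03,-0.043,-0.0104,0,0,0,0],[0.03,-0.043,-0.0104,0,0,0,0],[0.03,-0.042,-0.0104,0,0,0,0],[0.03,0,0,0,0,0,0],[0.03,0,0,0,0,0,0]]' 30
python3 to.py .5145 -.2243 .188 115
```

```text
time: 27.38
position: [0.515, -0.2233, 0.2512]
tool_rot: [-1.688, -2.647, -0.003]
ft_force: [-0.1, 0.2, -0.1]
grip_width: 0.346
grip_force: 0.0
shift mm [-0.9 -0.9 63.2] turn deg [ 0.01 -0.16 -0.05] rows>= 2.0 t 27.375 q [ 0.68  0.15 -0.36  1.65  0.05  1.36  0.76]
```

Down and close lightly first, with the bar self-centring.

```bash
python3 -m handwheel '[[0.03,-0.001,-0.001,0.025,0,0,0],[0.03,0,0,0.02,0,0,0],[0.03,0,0,0.012,0,0,0],[0.03,0,0,0.006,0,0,0],[0.03,0,0,0,0,0,0]]' 10
python3 -m handwheel '[[0.02,0,0,0,0,0,0],[0.012,0,0,0,0,0,0],[0.006,0,0,0,0,0,0],[0.006,0,0,0,0,0,0]]' 10
```

```text
time: 28.0
position: [0.5145, -0.2249, 0.1885]
tool_rot: [-1.686, -2.649, -0.002]
ft_force: [0.6, -0.1, -0.3]
grip_width: 0.347
grip_force: 0.0
time: 28.5
position: [0.5152, -0.2251, 0.1888]
tool_rot: [1.687, 2.65, 0.003]
ft_force: [2.2, 0.7, 0.9]
grip_width: 0.127
grip_force: 10.0
```

```bash
python3 -m handwheel '[[0.006,0,0,0,0,0,0],[0.006,0,-0.0035,0.0025,0,0,0],[0.006,0,-0.0035,0.002,0,0,0],[0.006,0,-0.003,0.002,0,0,0],[0.006,0,0,0,0,0,0]]' 35
python3 to.py .5152 -.2251 .1888 115
```

```text
time: 29.12
position: [0.5107, -0.2273, 0.1859]
tool_rot: [1.68, 2.645, 0.012]
ft_force: [7.0, 4.8, 10.9]
grip_width: 0.124
grip_force: 35.0
shift mm [ 0.   5.1 -2.9] turn deg [0.64 0.18 0.15] rows>= 1.0 t 29.125 q [ 0.69  0.17 -0.35  1.75  0.06  1.22  0.76]
```

```bash
python3 -m handwheel '[[0.006,0,-0.0045,0.0032,0,0,0],[0.006,0,-0.0042,0.0036,0,0,0],[0.006,0,-0.0038,0.004,0,0,0],[0.006,0,0,0,0,0,0]]' 35
python3 to.py .5152 -.2251 .1888 115
```

```text
time: 29.62
position: [0.4998, -0.2323, 0.1744]
tool_rot: [1.679, 2.645, 0.013]
ft_force: [9.4, 5.1, 6.8]
grip_width: 0.126
grip_force: 35.0
shift mm [ -0.1  17.2 -14.2] turn deg [0.67 0.17 0.17] rows>= 1.0 t 29.625 q [ 0.71  0.17 -0.35  1.78  0.05  1.19  0.78]
```

```bash
python3 -m handwheel '[[0.006,0,-0.0034,0.0045,0,0,0],[0.006,0,-0.0030,0.0048,0,0,0],[0.006,0,0,0,0,0,0]]' 40
python3 to.py .5152 -.2251 .1888 115
```

```text
time: 30.0
position: [0.4943, -0.2349, 0.1653]
tool_rot: [1.679, 2.644, 0.013]
ft_force: [9.2, 6.0, 7.1]
grip_width: 0.121
grip_force: 40.0
shift mm [ -0.1  23.4 -23.3] turn deg [0.69 0.18 0.17] rows>= 1.0 t 30.0 q [ 0.71  0.17 -0.34  1.8   0.05  1.17  0.79]
```

```bash
python3 -m handwheel '[[0.006,0,-0.0018,0.0052,0,0,0],[0.006,0,-0.0014,0.0054,0,0,0],[0.006,0,0,0,0,0,0]]' 45
python3 to.py .5152 -.2251 .1888 115
```

```text
time: 30.38
position: [0.4901, -0.2369, 0.1545]
tool_rot: [1.681, 2.646, 0.01]
ft_force: [6.1, 4.6, 9.4]
grip_width: 0.119
grip_force: 45.0
shift mm [ -0.1  28.1 -34. ] turn deg [0.53 0.14 0.13] rows>= 1.0 t 30.375 q [ 0.72  0.17 -0.34  1.82  0.06  1.15  0.8 ]
```

```bash
python3 -m handwheel '[[0.006,0,-0.0008,0.0054,0,0,0],[0.006,0,-0.0003,0.0055,0,0,0],[0.006,0,0,0.003,0,0,0],[0.006,0,0,0,0,0,0]]' 45
python3 to.py .5152 -.2251 .1888 115
```

```text
time: 30.88
position: [0.4873, -0.2383, 0.1404]
tool_rot: [1.684, 2.647, 0.006]
ft_force: [1.5, 4.0, 12.0]
grip_width: 0.121
grip_force: 45.0
shift mm [  0.   31.1 -48.2] turn deg [0.31 0.08 0.08] rows>= 1.0 t 30.875 q [ 0.72  0.18 -0.34  1.84  0.06  1.13  0.79]
```

```bash
python3 -m handwheel '[[0.006,0,0,0.002,0,0,0],[0.006,0,0,0.002,0,0,0],[0.006,0,0,0,0,0,0]]' 45
python3 -m handwheel '[[0.006,0,0,0.0015,0,0,0],[0.006,0,0,0,0,0,0]]' 45
```

```text
time: 31.25
position: [0.487, -0.2384, 0.1364]
tool_rot: [1.684, 2.648, 0.005]
ft_force: [0.7, 3.7, 13.9]
grip_width: 0.123
grip_force: 45.0
time: 31.5
position: [0.4869, -0.2384, 0.1349]
tool_rot: [1.684, 2.648, 0.005]
ft_force: [1.0, 4.0, 12.8]
grip_width: 0.123
grip_force: 45.0
```

```bash
python3 -m handwheel '[[0.006,0,0,-0.003,0,0,0],[0.02,0,0,0,0,0,0],[0.03,0,0,0,0,0,0],[0.03,0,0,-0.01,0,0,0],[0.03,0,0,-0.02,0,0,0],[0.015,0,0,0,0,0,0],[0.0,0,0,0,0,0,0],[0.0,0,0,0,0,0,0],[0.0,0,0,0,0,0,0]]' 20
python3 to.py .487 -.2384 .151 115
```

```text
time: 32.62
position: [0.4839, -0.2391, 0.1641]
tool_rot: [-1.686, -2.648, -0.001]
ft_force: [0.1, -0.1, -0.2]
grip_width: 0.025
grip_force: 0.0
shift mm [-0.7  3.1 13.1] turn deg [-0.04 -0.15  0.01] rows>= 1.0 t 32.625 q [ 0.72  0.16 -0.34  1.81  0.06  1.18  0.8 ]
```

```bash
python3 -m handwheel '[[0,-0.0005,0.002,0.009,0,0,0],[0,0,0,0.004,0,0,0],[0,0,0,0.002,0,0,0],[0,0,0,0,0,0,0]]' 20
python3 -m handwheel '[[0,0,0,0.002,0,0,0],[0,0,0,0,0,0,0]]'
python3 -m handwheel '[[0,0,0,0.002,0,0,0],[0,0,0,0,0,0,0]]'
```

```text
time: 33.12
position: [0.4861, -0.2388, 0.1505]
tool_rot: [-1.687, -2.648, -0.001]
ft_force: [-3.5, 0.8, 7.3]
grip_width: 0.006
grip_force: 3.9
time: 33.38
position: [0.486, -0.2389, 0.1488]
tool_rot: [-1.687, -2.648, -0.0]
ft_force: [-3.5, 1.2, 9.4]
grip_width: 0.005
grip_force: 4.9
time: 33.62
position: [0.4861, -0.2389, 0.1484]
tool_rot: [-1.687, -2.648, 0.0]
ft_force: [-6.9, 2.2, 18.9]
grip_width: 0.004
grip_force: 9.3
```

Contact at the expected height, and it is now stiff. I'll press to about 30 N to be sure of the stop.

```bash
python3 -m handwheel '[[0,0,0,0.002,0,0,0],[0,0,0,0.0005,0,0,0],[0,0,0,0,0,0,0]]'
python3 -m handwheel '[[0,0,0,-0.004,0,0,0],[0,0,0,-0.01,0,0,0],[0,0,0,-0.03,0,0,0],[0,0,0,-0.04,0,0,0],[0,0.04,0,-0.02,0,0,0],[0,0.05,0,0,0,0,0],[0,0.05,0,0,0,0,0],[0,0.05,0,0,0,0,0],[0,0.05,0,0,0,0,0],[0,0,0,0,0,0,0]]'
python3 - <<'E'
from meas import *
S=measure()
for n,(im,P,c,px) in S.items():
    k=near(P,(.566,-.202),.12); dark=c.max(1)<75
    q=P[near(P,(.566,-.202),.085)&(P[:,2]>.1)&(P[:,2]<.111)]; w=np.linalg.lstsq(np.c_[q[:,:2]-[.566,-.202],np.ones(len(q))],q[:,2],rcond=None)[0]
    print(n,"plane",w)
    for nm,m in (("grip",near(P,(.566,-.202),.035)&dark&(P[:,2]>.14)&(P[:,2]<.157)),("bar",near(P,(.486,-.238),.035)&dark&(P[:,2]>.118)&(P[:,2]<.145))):
        if m.sum()>5: print(n,nm,m.sum(),P[m].mean(0),cv2.minAreaRect(P[m][:,:2].astype(np.float32)))
s=S["scene"][0][100:200,250:350];t=S["top"][0][150:250,265:365]
c=np.zeros((400,800,3),np.uint8);c[:,:400]=cv2.resize(t,(400,400));c[:,400:]=cv2.resize(s,(400,400));cv2.imwrite("pics/c5.png",c)
E
```

```text
time: 34.0
position: [0.4861, -0.239, 0.1481]
tool_rot: [-1.687, -2.649, 0.001]
ft_force: [-11.9, 4.4, 30.0]
grip_width: 0.007
grip_force: 15.1
time: 35.25
position: [0.3841, -0.0187, 0.2478]
tool_rot: [-1.68, -2.654, 0.0]
ft_force: [-0.1, 0.0, 0.4]
grip_width: 0.004
grip_force: 0.0
top plane [0.0052 0.0059 0.1054]
top grip 137 [ 0.5673 -0.1985  0.1463] ((0.5676910281181335, -0.19857263565063477), (0.03979950398206711, 0.026572754606604576), 26.21403694152832)
top bar 78 [ 0.4888 -0.2341  0.1279] ((0.49442315101623535, -0.23126894235610962), (0.030776306986808777, 0.05341608077287674), 34.111751556396484)
scene plane [ 0.0097 -0.0271  0.1081]
scene grip 8 [ 0.5693 -0.1855  0.1424] ((0.5701579451560974, -0.18470315635204315), (0.012824898585677147, 0.003871508641168475), 20.607866287231445)
```

View pics/c5.png

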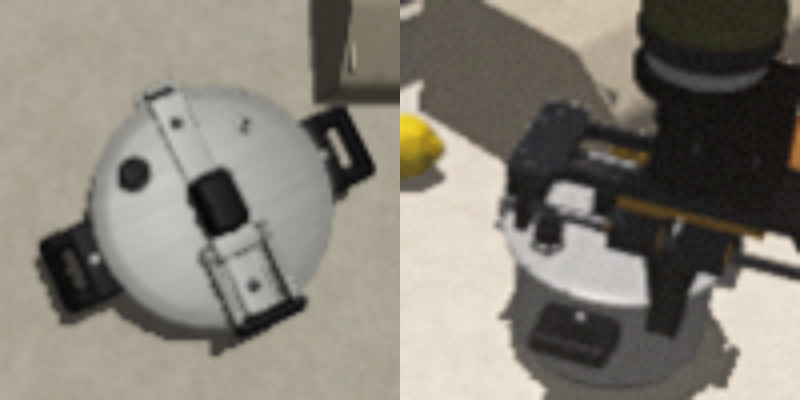

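The lever lies flat with its bar at crop (268,315), the clamps have drawn in, and the lid is level and unmoved. The robot is clear, so I'll hand in.

```bash
python3 -c "
from bench import ctrl
print(ctrl.close_job())"
```

```text
the job is handed in; nothing more can be done
None
```

I handed the job in at about 35 s with the lid home and level on the pan, its lever pressed flat against its stop midway between the handles, and the robot clear; the hand-in call gave no verdict.

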